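# Crate the glue and hold the lock-up gate ajar

### The arm

A 6-joint arm with a two-finger parallel gripper is mounted at the origin on the work surface; the furniture and walls round the work are solid. World frame = base frame: x ahead of the robot, y to its left, z up, the work surface at z = 0. Lengths are in m, angles in rad, forces in N, time in s.
With the tool pointing down it reaches from about 0.25 to 0.725 m from the base axis. Payload 4 kg.
Tool frame: the origin (TCP) lies midway between the tips of the shut fingers; the grasp point (between the pads) lies 19 mm behind it; z points along the fingers, y is the line along which they close (so a half turn about z gives the same grasp; the last joint's range is limited). The gripper opens to 85 mm and grips with 20 to 120 N. Pads are 22 mm wide; open, the fingers measure 114 mm over their backs; the gripper's body (76 mm by 85 mm) begins 54 mm behind the grasp point. The pads swing forward as they close: fully open they stand 13 mm farther back than shut.
Start: joints at [1.312, 0.241, 0.005, 1.335, 0, 1.571], TCP at [0.128, 0.483, 0.231] pointing down, gripper open.
Joint ranges: [-2.72, 2.72], [-1.05, 1.87], [-1.09, 1.28], [-1.99, 2.15], [-1.42, 1.44], [-3.14, 3.14]. Speed limits (rad/s): [2.79, 2.79, 3.14, 3.14, 3.14, 3.14].

### API

Orientations are given as a unit quaternion [x, y, z, w].
In Python, from workcell import get_obs, camera, job_done, silhouettes gives the robot as it stands. The module is installed in compiled form; this text tells all that it offers.
- The arm moves only by the tool drive_tool, never from a script. Its argument "increments" is a list of rows, each a list of 3 entries, a list of its own where there are three numbers: the shift along the world's x, y, z in mm, then the turn, a rotation vector about the world's x, y, z in degrees, then the opening, from 0 (shut) to 1 (fully open). A call has 1 to 8 rows; each row shifts and turns the commanded pose from where the row before left it; what a row does not reach is not made up. A row lasts 1/12 s, in which the tool goes at most 41.7 mm and 7.16 degrees, less where a joint would pass 70% of its speed; a pose out of reach is approached as far as the arm can. A call is refused whole if a number of a shift passes 41.7 or a number of a turn 7.16, either way. A call with a gripper value outside its range is refused whole. The fingers move at their own pace and stop on an object; the grip force is fixed at half the most. Time passes only in rows, so rows that do not move let the fingers close. It gives the time, the measured TCP pose, the force, the opening and the grip force at its end, in the units of the state.
- get_obs(): the state, without advancing time (a new reading comes with each control period).
- camera(name): name is "scene" or "top"; returns a dict with "image" (384x512x3 uint8, red, green, blue), "K" (3x3 intrinsics, pixels), "view" (4x4, takes a point from world to camera coordinates). Camera axes: x right, y down, z forward; pixel columns grow to the right and rows downward; lengths in m; the calibration is good to about 2 mm. A picture is of the moment at which its call begins. There is no depth.
- job_done(): hands the job in; it is judged then, once.
Trained networks look in a picture, given as the dict that the camera call returned (one of the last four; its "shot" number tells which), for a name from the list of things; names that differ only in an ending like _2 or _b are one class to them, and where a whole thing is asked for, a point or a joint stands for the part that bears it (a point fixed in the world has none). Each returns a list of dicts, best first, with "conf" (0 to 1); they miss things now and then, are a little off and sometimes report something else, mostly with a low value. They report only what shows in the picture. A call takes as long as a camera call. They do not tell look-alikes from the thing itself.
- silhouettes(query, picture): "region" (384x512 bool, what is visible of it) and "bbox" ([left, top, right, bottom] in pixels, round what is visible of it).
The state is a dict: "clock": time; "joint_pos": joint angles; "joint_vel": joint speeds; "tau": joint torques, N m; "eef_pos": TCP position; "tool_rot": TCP orientation; "ft_force": force on the tool from outside, world axes, zero at the start; "ft_torque": the same for the moment, N m; "grip_width": finger opening in m; "grasp_force": force on a finger pad.
Only numpy, scipy, OpenCV 4.12 (cv2) and the standard library are available. Lean on these libraries where they do the work, as an engineer would, in place of code of your own. Each camera call takes 0.05 s, during which the arm holds its last target. There are 200 camera calls.

### The job

Set the two loose glue bottles upright into the two empty cells of the divided crate, one in each cell, without dropping them. Then open the clear lock-up box: its barrel bolt sags, so lift the bolt by its red-topped pin to get its turned-down nose over the bent-up lip of the keeper while you pull it back, never forcing it, and swing the self-closing gate towards you about a third of the way open (some 30 degrees). Finish while still holding the gate ajar there with the gripper, so that I can catch its edge and slide the crate in; leave the crate, the third bottle, the eraser, the cup and the green cap where they are.

Things in the scene. Friction and masses are not known exactly. Their poses are not given: they have to be found in the camera images.
- bottle_a: White glue bottle with orange nozzle, loose, standing on the table. 40 mm diameter body, straight up to about 75 mm, then a shoulder; 120 mm tall in all with the nozzle; 75 g. Origin: centre of its underside; z up along the bottle.
- bottle_b: A second bottle like bottle_a, also loose on the table.
- bottle_in_crate: A third bottle like them, already standing in cell 0 of the crate; leave it there.
- crate: Plywood crate, open on top, 64 x 176 x 50 mm, loose, 1 kg, walls, dividers and floor 5 mm thick. Three cells in a row along its y, each 54 mm (x) by 52 mm (y) inside. Origin: centre of its underside; x across the row, y along the row, z up.
- cell0 (a point): Centre of the floor of the crate's cell at its -y end, 5 mm over the table; taken by the third bottle.
- cell1 (a point): Centre of the floor of the crate's middle cell, 5 mm over the table; empty at the start.
- cell2 (a point): Centre of the floor of the crate's cell at its +y end, 5 mm over the table; empty at the start.
- lockup: Fixed lock-up box with aluminium frame and clear panels, 180 mm deep (its x), 260 mm wide (its y), roof at 155 mm. Origin: centre of its underside; its front with the gate looks along its -x (towards the robot), its y is to the left seen from the robot, z up.
- keeper_lip (a point): Middle of the top edge of the keeper's upright lip, 128 mm over the table. The keeper, bent steel, open on top, is fixed on the front of the lock-up's right (-y) post; the turned-down nose at the right end of the brass bolt is caught behind (to the right of) this lip, which overlaps the nose by 9.5 mm.
- hinge_axis (a point): Point on the vertical hinge axis of the gate, at the left (+y) end of the lock-up's front, 135 mm over the table. With the gate shut the bolt's pin lies 15 mm in front (-x) of the hinge axis and 155 mm to its right (-y), less the bolt_draw value.
- gate: The gate leaf: aluminium frame with clear panel, 194 mm wide, 12 mm thick, top edge at 150 mm, carrying the bolt on its front. Origin: on the hinge axis at table height; at joint 0 it is shut and its axes are parallel to the lock-up's, the leaf running along its -y; it swings out towards the robot (free end towards the lock-up's -x).
- gate_hinge (a joint): Opening angle of the gate in rad: 0 shut, grows as the gate swings towards the robot, stop at 1.5. A closing spring pulls it shut (about 0.2 N m at 0, 0.45 N m at 0.5 rad). It cannot open while the bolt is in the keeper.
- bolt_draw (a joint): How far the bolt has been pulled back towards the hinge, along the gate's +y, in m: 0 to 0.045. Starts between 0 and 0.004. With the bolt down it is caught by the lip at about 0.006; lifted, it is past the lip and clear of the keeper from 0.020 on. Light friction, about 1.2 N; it stays where it is left.
- bolt_lift (a joint): How far the bolt is lifted in its worn staples, in m: 0 (sagging, rests there by its weight, about 2 N) to 0.018 (top stop). At least 0.010 is needed to pass the lip; once past it the bolt may sink again.
- bolt_pin (a point): Grip point on the axis of the bolt's upright brass pin, 55 mm over the rod's axis, 190 mm over the table with the bolt down. The pin is round, 14 mm diameter, fixed to the rod, free for gripping from 165 to 210 mm over the table; above it a red head 24 mm across, top at 224 mm. It moves with bolt, lift and gate.
- eraser: White eraser lying flat, 21 x 54 x 12 mm; bystander. Origin: centre of underside.
- plastic_cup: Translucent plastic cup, 72 mm across, 80 mm tall; bystander. Origin: centre of underside.
- green_cap: Green screw cap lying flat, 39 mm across, 14 mm high; bystander. Origin: centre of underside.
Not all that is in view belongs to the job. Leave any brown or pink look-alike of the bottle_b alone. What is shaped like the bottle_a but blue or purple is not meant.

How it is judged:
By the outcome, as a careful person would: the job done as asked, in the order asked, and still so for the second after the job is handed in, while the arm keeps its last pose, push and grip.
It also fails if it takes over 66 s, if anything falls off the work surface, if the arm or the gripper's body presses on something with over 40 N, if the wrist force passes 120 N, or if a joint passes its speed limit or range.

## Working session

There is one attempt and no reset: what is moved stays moved. The work goes in short steps, Python scripts to look and compute and a tool call to move; the robot and the scene stay as the last step left them, time stands still between calls to the robot, and variables do not carry over. Pictures are saved under pics/ and viewed, at most 10 in all, crops included, and the job is handed in when it is done.

Besides the shell and the picture viewer there is one more tool, called after "Emit:" by a JSON object that holds its "api" and its "payload", one argument or row to a line. drive_tool: Moves the arm, as the interface text tells. Its arguments: {"type":"object","properties":{"increments":{"type":"array"}},"required":["increments"]}

```bash
mkdir -p pics; python3 - <<'E'
from workcell import *
import cv2,numpy as np
o=get_obs();print({k:np.round(v,3).tolist() for k,v in o.items()})
for n in("scene","top"):
    c=camera(n);cv2.imwrite(f"pics/{n}0.png",cv2.resize(c["image"][:,:,::-1],(800,600),interpolation=cv2.INTER_CUBIC))
    print(n,c["K"].tolist(),np.round(c["view"],4).tolist())
    for q in["bottle_a","crate","bolt_pin","gate","lockup","eraser","plastic_cup","green_cap"]:
        for d in silhouettes(q,c): print(q,round(d["conf"],2),d["bbox"],int(d["region"].sum()))
E
```

```text
{'clock': 0.0, 'joint_pos': [1.312, 0.241, 0.004, 1.335, -0.0, 1.571], 'joint_vel': [0.0, -0.001, 0.0, -0.0, -0.0, -0.001], 'tau': [0.0, -37.232, 25.241, 0.017, -0.0, -0.0], 'eef_pos': [0.128, 0.483, 0.23], 'tool_rot': [0.129, 0.992, -0.001, -0.0], 'ft_force': [0.443, -0.249, 1.089], 'ft_torque': [-0.012, 0.022, -0.026], 'grasp_force': 0.0, 'grip_width': 0.086}
scene [[472.7676489220602, 0.0, 254.18901702333096], [0.0, 472.7676489220602, 194.9705961116091], [0.0, 0.0, 1.0]] [[0.7985, -0.602, 0.0037, -0.4146], [-0.4645, -0.62, -0.6323, 0.3474], [0.3829, 0.5031, -0.7747, 1.1726], [0.0, 0.0, 0.0, 1.0]]
bottle_a 0.85 [236.9, 198.5, 251.9, 228.6] 356
bottle_a 0.84 [170.7, 150.5, 183.9, 179.5] 285
bottle_a 0.83 [135.6, 152.5, 149.4, 183.8] 316
bottle_a 0.81 [147.5, 167.5, 166.6, 195.5] 370
bottle_a 0.7 [183.9, 179.5, 196.2, 209.0] 329
bottle_a 0.65 [206.9, 196.0, 223.1, 226.7] 328
crate 0.87 [264.7, 280.6, 342.2, 344.9] 2001
bolt_pin 0.75 [238.1, 135.2, 267.3, 167.6] 237
gate 0.89 [229.5, 124.4, 276.4, 194.6] 1455
lockup 0.63 [224.0, 99.4, 328.3, 202.4] 7088
eraser 0.62 [244.2, 252.3, 251.
[... 204 characters left out ...]
], [0.0, 0.0, 1.0]] [[0.008, -1.0, -0.0034, 0.0179], [-0.9965, -0.0077, -0.083, 0.5654], [0.083, 0.0041, -0.9965, 1.8468], [0.0, 0.0, 0.0, 1.0]]
bottle_a 0.67 [142.4, 183.4, 164.6, 206.6] 302
bottle_a 0.57 [206.1, 220.0, 216.4, 234.5] 102
bottle_a 0.5 [157.2, 234.1, 169.1, 245.0] 108
bottle_a 0.49 [173.7, 214.5, 184.7, 228.5] 126
crate 0.65 [310.8, 202.1, 357.9, 234.4] 707
bolt_pin 0.59 [199.3, 165.6, 248.4, 175.3] 125
gate 0.86 [188.3, 165.6, 243.5, 176.6] 469
gate 0.64 [179.8, 113.4, 252.1, 175.3] 4219
lockup 0.8 [178.6, 112.6, 251.5, 177.8] 4265
plastic_cup 0.72 [142.1, 185.8, 163.2, 204.1] 319
green_cap 0.66 [278.3, 181.0, 293.4, 195.7] 106
green_cap 0.34 [344.7, 207.9, 352.2, 220.0] 109
```

View pics/scene0.png

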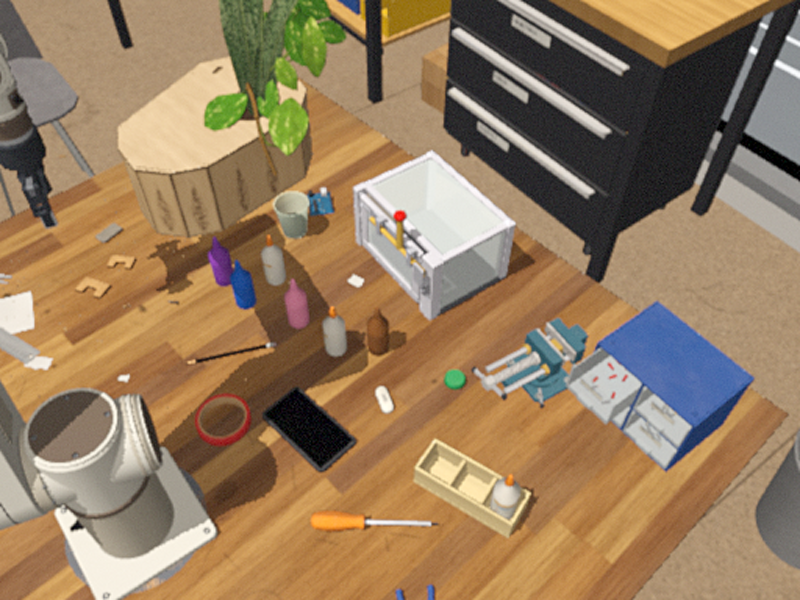

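View pics/top0.png

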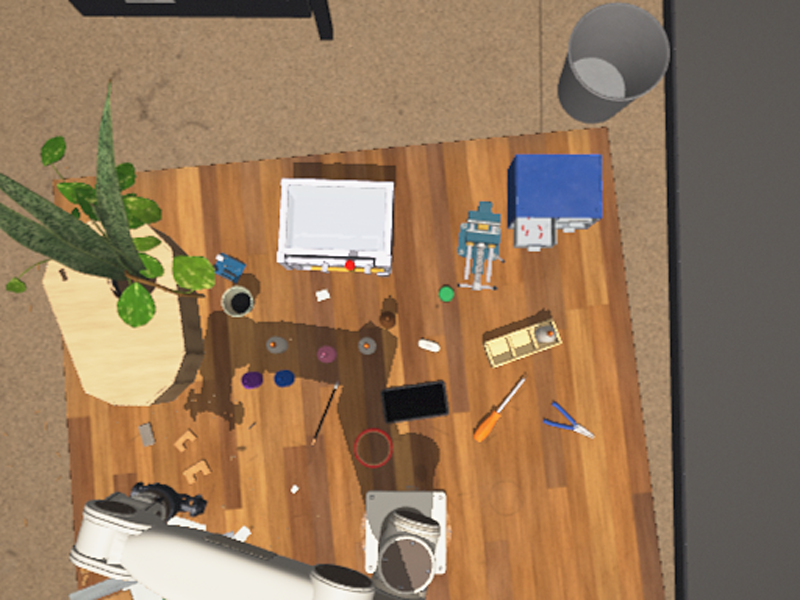

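The scene picture (800×600) shows the two white bottles with orange nozzles at about (274,262) and (335,333). The crate is at (472,485) with the third bottle at (507,495), and the red pin head is at (400,216). In the top view they appear at (275,343), (367,346), the crate at (522,342) and the pin head at (350,265). The pink, brown, blue and purple bottles are decoys.

```bash
cat > h.py <<'E'
from workcell import *
import cv2,numpy as np
from scipy.optimize import minimize,least_squares
def proj(c,P):
    p=(c["view"]@np.c_[P,np.ones(len(P))].T)[:3]; p=c["K"]@p; return (p[:2]/p[2]).T
def tri(cs,uv):   # least squares point from pixels in several views
    f=lambda X:np.concatenate([proj(c,X[None])[0]-u for c,u in zip(cs,uv)])
    r=least_squares(f,[0.5,0,0.1]); return r.x,np.abs(r.fun).max()
def blobs(c,kind,mina=4):
    h=cv2.cvtColor(c["image"],cv2.COLOR_RGB2HSV).astype(int); H,S,V=h[...,0],h[...,1],h[...,2]
    m=((H<5)|(H>175))&(S>200)&(V>130) if kind=="red" else (H>=5)&(H<16)&(S>190)&(V>150)
    n,_,st,ce=cv2.connectedComponentsWithStats(m.astype(np.uint8),connectivity=8)
    return [(np.round(ce[i],1).tolist(),int(st[i,4])) for i in range(1,n) if st[i,4]>=mina]
def hull(c,P):
    m=np.zeros((384*4,512*4),np.uint8); cv2.fillConvexPoly(m,cv2.convexHull(np.round(proj(c,P)*4+2).astype(np.int32)),1)
    return cv2.resize(m.astype(np.float32),(512,384),interpolation=cv2.INTER_AREA)
def box(x,y,yaw,sx,sy,h):
    a=np.array([[i*sx/2,j*sy/2,k] for i in(-1,1) for j in(-1,1) for k in(0,h)])
    R=np.array([[np.cos(yaw),-np.sin(yaw),0],[np.sin(yaw),np.cos(yaw),0],[0,0,1]]); return a@R.T+[x,y,0]
def ground(c,uv,z):
    d=np.linalg.inv(c["K"])@[*uv,1]; R=c["view"][:3,:3]; o=-R.T@c["view"][:3,3]; d=R.T@d
    return o+d*(z-o[2])/d[2]
E
python3 - <<'E'
from h import *
cs=[camera("scene"),camera("top")]
for c,n in zip(cs,"st"):
    print(n,"red",blobs(c,"red"),"orange",blobs(c,"or"))
S=lambda q,c:[d for d in silhouettes(q,c)]
# crate and lockup fit
for q,sx,sy,h,x0 in(("crate",.064,.176,.05,[.43,-.25,.25]),("lockup",.18,.26,.155,[.72,.1,0.])):
    ms=[S(q,c)[0]["region"].astype(float) for c in cs]
    f=lambda X,ii=(0,1):sum(np.abs(hull(cs[i],box(*X,sx,sy,h))-ms[i]).sum()/ms[i].sum() for i in ii)
    for ii in((0,1),(0,),(1,)):
        best=min((minimize(f,np.array(x0)+[0,0,d],args=(ii,),method="Nelder-Mead",options=dict(initial_simplex=np.array(x0)+[0,0,d]+np.array([[0,0,0],[.03,0,0],[0,.03,0],[0,0,.15]]),maxiter=300)) for d in(-.1,.1)),key=lambda r:r.fun)
        print(q,ii,best.x.round(4),round(best.fun,3))
for d in S("bottle_a",cs[1]): print(d["bbox"],round(d["conf"],2))
E
```

```text
s red [([255.6, 137.7], 27), ([155.2, 275.2], 5), ([148.5, 280.9], 13), ([141.5, 283.1], 8)] orange [([171.9, 153.9], 15), ([212.4, 199.9], 16), ([325.6, 307.5], 14), ([218.1, 329.1], 39), ([205.2, 328.8], 8), ([229.0, 330.3], 6), ([199.5, 335.5], 4), ([216.0, 337.8], 52)]
t red [([223.6, 169.4], 25)] orange [([310.4, 272.4], 98)]
crate (0, 1) [ 0.4569 -0.2779  0.3366] 0.789
crate (0,) [ 0.4575 -0.2781  0.3469] 0.219
crate (1,) [ 0.4416 -0.2357  0.3406] 0.565
lockup (0, 1) [ 0.7327  0.1671 -0.0203] 0.114
lockup (0,) [ 0.7322  0.1689 -0.0151] 0.043
lockup (1,) [ 0.7298  0.1665 -0.0247] 0.068
[231.4, 217.2, 241.5, 224.2] 0.51
[171.9, 216.2, 184.7, 224.8] 0.5
[174.2, 236.2, 189.8, 249.9] 0.48
[153.5, 237.3, 171.0, 247.9] 0.43
```

```bash
python3 - <<'E'
from h import *
cs=[camera("scene"),camera("top")]
np.save("cams.npy",np.array([cs[0],cs[1]],object),allow_pickle=True)
def crop(c,x,y,w,h,W,H): return cv2.resize(c["image"][y:y+h,x:x+w,::-1],(W,H),interpolation=cv2.INTER_CUBIC)
a=crop(cs[0],257,275,95,75,400,316); b=crop(cs[1],300,195,66,47,400,285)
d=crop(cs[1],160,205,95,45,400,190) ; e=crop(cs[1],176,105,80,80,400,400)
im=np.zeros((600,800,3),np.uint8); im[:316,:400]=a; im[316:,:400]=b[:284]; im[:190,400:]=d; im[200:600,400:]=e
cv2.imwrite("pics/z1.png",im)
E
```

```text
(no output)
```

View pics/z1.png

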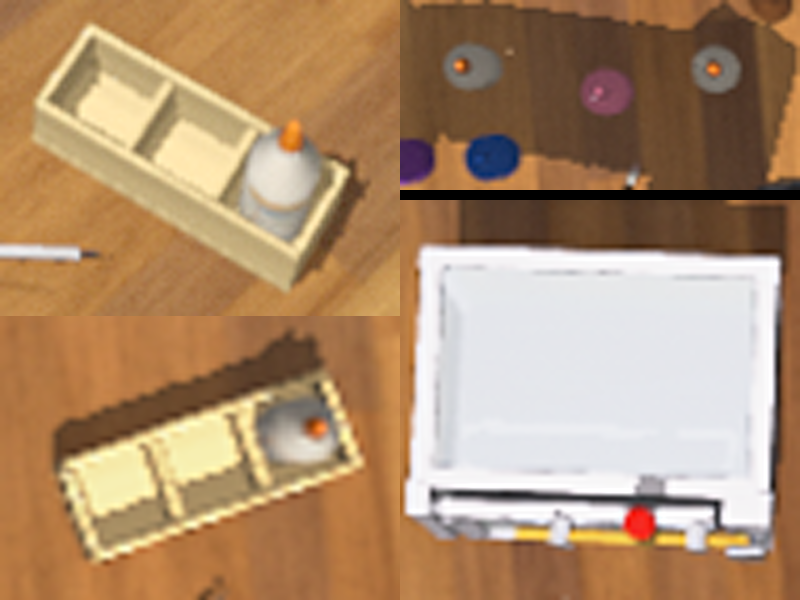

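The crops show the crate rim and all three cells clearly, with bottles only in the -y cell. The nozzle tips are at about (461,65) and (713,69), and the red head is at (640,523). I'll triangulate these.

```bash
python3 - <<'E'
from h import *
cs=list(np.load("cams.npy",allow_pickle=True))
u=lambda x,y,s,x0,y0,sy=None:np.array([(x+.5)/s-.5+x0,(y+.5)/(sy or s)-.5+y0])
sc=[u(x,y,400/95,257,275,316/75) for x,y in((92,25),(37,103),(290,250),(350,170))]
tp=[u(x,y-316,400/66,300,195,285/47) for x,y in((62,465),(95,558),(362,463),(325,375))]
C=[]
for a,b in zip(sc,tp):
    p,e=tri(cs,[a,b]); C.append(p); print("rim",p.round(4),round(e,2))
C=np.array(C)
loc=np.array([[1,1],[-1,1],[-1,-1],[1,-1]])*[.032,.088]
def f(X):
    R=np.array([[np.cos(X[2]),-np.sin(X[2])],[np.sin(X[2]),np.cos(X[2])]]);P=np.c_[loc@R.T+X[:2],[.05]*4]
    return np.concatenate([(proj(cs[0],P)-sc).ravel(),(proj(cs[1],P)-tp).ravel()])
r=least_squares(f,[.45,-.27,.3]);print("crate",r.x.round(4),np.abs(r.fun).max().round(2),"mean res scene",r.fun[:8].reshape(4,2).mean(0).round(2),"top",r.fun[8:].reshape(4,2).mean(0).round(2))
x,y,t=r.x
for i,o in enumerate((-.057,0,.057)): print("cell",i,np.round([x-np.sin(t)*o,y+np.cos(t)*o],4))
t1=u(461-400,65,400/95,160,205,190/45);t2=u(713-400,69,400/95,160,205,190/45);t3=u(316,428-316,400/66,300,195,285/47)
for n,a,b in(("A",[171.9,153.9],t1),("B",[212.4,199.9],t2),("C",[325.6,307.5],t3),("red",[255.6,137.7],[223.6,169.4])):
    p,e=tri(cs,[a,b]);print(n,p.round(4),round(e,2))
# bottle silhouettes
ang=np.linspace(0,2*np.pi,24)
def bot(x,y): return np.concatenate([np.c_[x+q*np.cos(ang),y+q*np.sin(ang),z+0*ang] for q,z in((.02,0),(.02,.075),(.004,.12))])
c=cs[0]; cc=camera("scene"); ds=silhouettes("bottle_a",cc)
for n,x0 in(("A",0),("B",1)):
    b=([171.9,153.9],[212.4,199.9])[x0]; d=[d for d in ds if d["bbox"][0]-2<b[0]<d["bbox"][2]+2 and abs(d["bbox"][1]-b[1])<9]
    for k in d[:1]:
        m=k["region"].astype(float); g=ground(cc,b,.115)[:2]
        r=minimize(lambda X:np.abs(hull(cc,bot(*X))-m).sum(),g,method="Nelder-Mead",options=dict(initial_simplex=g+np.array([[0,0],[.015,0],[0,.015]])));print(n,k["bbox"],r.x.round(4),r.fun/m.sum(),"nozzle-ground",g.round(4))
E
```

```text
rim [ 0.457  -0.1852  0.0463] 0.3
rim [ 0.3991 -0.2054  0.0438] 0.14
rim [ 0.4559 -0.3669  0.0529] 0.67
rim [ 0.5156 -0.3496  0.0493] 0.73
crate [ 0.4565 -0.2771  0.3443] 1.62 mean res scene [-0.12 -0.18] top [ 0.21 -0.03]
cell 0 [ 0.4758 -0.3307]
cell 1 [ 0.4565 -0.2771]
cell 2 [ 0.4373 -0.2234]
A [0.4472 0.3156 0.1064] 0.03
B [0.4464 0.0974 0.1041] 0.2
C [ 0.4783 -0.331   0.1056] 0.16
red [0.6207 0.13   0.2164] 0.13
A [172.5, 148.2, 184.1, 182.2] [0.4469 0.3139] 0.09431818181818181 nozzle-ground [0.4438 0.3078]
B [206.9, 195.5, 221.1, 229.3] [0.4476 0.0977] 0.09982876712328767 nozzle-ground [0.4426 0.0896]
```

Emit:
{"api": "drive_tool", "payload": {
  "increments": [
    [[39, -21, -3], [0, 0, -7], 0.8],
    [[40, -21, -3], [0, 0, -7], 0.8],
    [[40, -21, -3], [0, 0, -7], 0.8],
    [[40, -21, -3], [0, 0, -7], 0.8],
    [[40, -21, -3], [0, 0, -7], 0.8],
    [[40, -21, -3], [0, 0, -7], 0.8],
    [[40, -21, -3], [0, 0, -7], 0.8],
    [[40, -21, -3], [0, 0, -7], 0.8]
  ]
}}

```text
clock: 2.12
eef_pos: [0.4239, 0.3271, 0.2092]
tool_rot: [0.582, 0.813, 0.0, 0.0]
ft_force: [0.1, 1.0, -0.6]
grip_width: 0.0683
grasp_force: 0.0
```

Emit:
{"api": "drive_tool", "payload": {
  "increments": [
    [[0, 0, 0], [0, 0, 0], 0.8],
    [[0, 0, 0], [0, 0, 0], 0.8]
  ]
}}

```text
clock: 2.28
eef_pos: [0.4239, 0.3268, 0.2085]
tool_rot: [0.581, 0.814, -0.0, -0.0]
ft_force: [-0.9, 0.1, -0.1]
grip_width: 0.0681
grasp_force: 0.0
```

Emit:
{"api": "drive_tool", "payload": {
  "increments": [
    [[23, -12, 0], [0, 0, 0.7], 0.8],
    [[0, 0, -30], [0, 0, 0], 0.8],
    [[0, 0, -30], [0, 0, 0], 0.8],
    [[0, 0, -30], [0, 0, 0], 0.8],
    [[0, 0, -20], [0, 0, 0], 0.8],
    [[0, 0, 0], [0, 0, 0], 0.8]
  ]
}}

```text
clock: 2.78
eef_pos: [0.4409, 0.3151, 0.0946]
tool_rot: [0.573, 0.819, -0.005, -0.002]
ft_force: [-0.4, -1.0, 0.2]
grip_width: 0.0683
grasp_force: 0.0
```

Emit:
{"api": "drive_tool", "payload": {
  "increments": [
    [[6, 0, 0], [0, 0, 0], 0.8],
    [[0, 0, -15], [0, 0, 0], 0.8],
    [[0, 0, -15], [0, 0, 0], 0.8],
    [[0, 0, -13], [0, 0, 0], 0.8],
    [[0, 0, 0], [0, 0, 0], 0.8],
    [[0, 0, 0], [0, 0, 0], 0.8]
  ]
}}

```text
clock: 3.28
eef_pos: [0.4519, 0.3173, 0.0577]
tool_rot: [0.574, 0.819, 0.001, 0.0]
ft_force: [0.7, 1.0, 0.1]
grip_width: 0.0678
grasp_force: 0.0
```

```bash
python3 - <<'E'
from h import *
c=camera("scene"); im=c["image"][110:215,115:255,::-1]
cv2.imwrite("pics/g1.png",cv2.resize(im,(800,600),interpolation=cv2.INTER_CUBIC)); o=get_obs();print(o["eef_pos"],o["ft_force"],o["joint_pos"].round(2) if hasattr(o["joint_pos"],'round') else o["joint_pos"])
E
```

```text
[0.45235184 0.31752418 0.05812636] [0.49312389 0.16429814 0.40846783] [ 0.61  0.47 -0.13  0.96  0.    1.84]
```

View pics/g1.png

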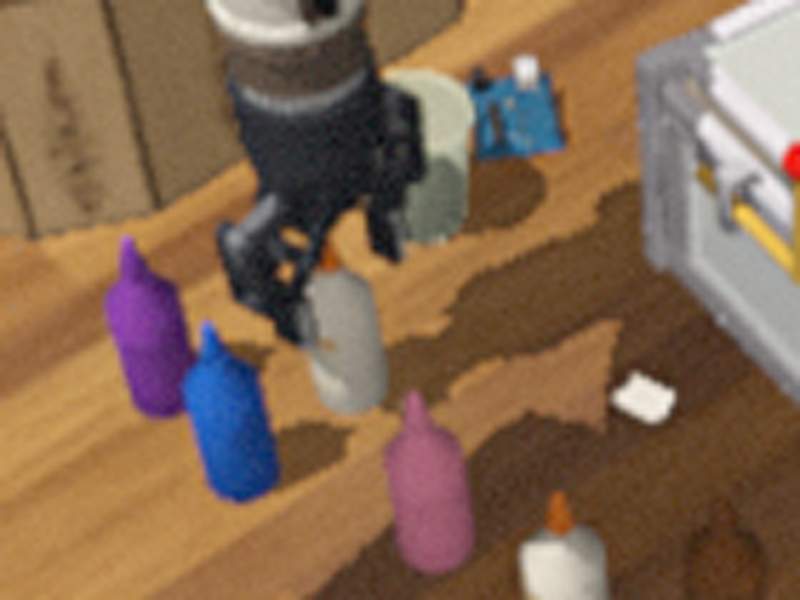

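The gripper straddles the white bottle, with the left finger at (300,320) and the right at (390,240), and it clears the blue bottle. I'll make a small correction and close.

Emit:
{"api": "drive_tool", "payload": {
  "increments": [
    [[-5, -2, -7], [0, 0, 0], 0.8],
    [[0, 0, 0], [0, 0, 0], 0.8],
    [[0, 0, 0], [0, 0, 0], 0.8]
  ]
}}

```text
clock: 3.58
eef_pos: [0.4459, 0.3143, 0.0495]
tool_rot: [0.574, 0.819, 0.0, -0.0]
ft_force: [0.6, 0.3, -0.2]
grip_width: 0.0685
grasp_force: 0.0
```

Emit:
{"api": "drive_tool", "payload": {
  "increments": [
    [[0, 0, 1], [0, 0, 0], 0.5],
    [[0, 0, 0], [0, 0, 0], 0.4],
    [[0, 0, 0], [0, 0, 0], 0.3],
    [[0, 0, 0], [0, 0, 0], 0.2],
    [[0, 0, 0], [0, 0, 0], 0.2],
    [[0, 0, 0], [0, 0, 0], 0.2],
    [[0, 0, 0], [0, 0, 0], 0.2]
  ]
}}

```text
clock: 4.17
eef_pos: [0.4465, 0.3146, 0.051]
tool_rot: [0.575, 0.819, 0.001, 0.0]
ft_force: [-1.4, -0.6, 5.6]
grip_width: 0.0377
grasp_force: 60.2
```

Emit:
{"api": "drive_tool", "payload": {
  "increments": [
    [[0, 0, 10], [0, 0, 0], 0.2],
    [[0, 0, 25], [0, 0, 0], 0.2],
    [[0, 0, 35], [0, 0, 0], 0.2],
    [[0, 0, 35], [0, 0, 0], 0.2],
    [[0, 0, 35], [0, 0, 0], 0.2],
    [[0, 0, 20], [0, 0, 0], 0.2],
    [[0, -15, 0], [0, 0, 0], 0.2],
    [[0, -25, 0], [0, 0, 0], 0.2]
  ]
}}

```text
clock: 4.83
eef_pos: [0.4471, 0.2758, 0.2117]
tool_rot: [0.573, 0.819, 0.002, 0.001]
ft_force: [1.2, 0.3, -1.3]
grip_width: 0.0379
grasp_force: 60.4
```

Emit:
{"api": "drive_tool", "payload": {
  "increments": [
    [[1, -35, 0], [0, 0, 0], 0.2],
    [[1, -35, 0], [0, 0, 0], 0.2],
    [[1, -35, 0], [0, 0, 0], 0.2],
    [[1, -35, 0], [0, 0, 0], 0.2],
    [[1, -35, 0], [0, 0, 0], 0.2],
    [[1, -35, 0], [0, 0, 0], 0.2],
    [[1, -35, 0], [0, 0, 0], 0.2],
    [[1, -35, 0], [0, 0, 0], 0.2]
  ]
}}

```text
clock: 5.5
eef_pos: [0.4528, -0.0077, 0.2093]
tool_rot: [0.575, 0.818, -0.001, -0.001]
ft_force: [0.7, -0.2, -0.4]
grip_width: 0.038
grasp_force: 60.4
```

Emit:
{"api": "drive_tool", "payload": {
  "increments": [
    [[0, -35, 0], [0, 0, 0], 0.2],
    [[0, -35, 0], [0, 0, 0], 0.2],
    [[0, -35, 0], [0, 0, 0], 0.2],
    [[0, -35, 0], [0, 0, 0], 0.2],
    [[0, -35, 0], [0, 0, 0], 0.2],
    [[0, -30, 0], [0, 0, 0], 0.2],
    [[0, -15, 0], [0, 0, 0], 0.2],
    [[0, 0, 0], [0, 0, 0], 0.2]
  ]
}}

```text
clock: 6.17
eef_pos: [0.4529, -0.229, 0.2089]
tool_rot: [0.577, 0.817, -0.001, -0.001]
ft_force: [0.8, -0.6, -1.2]
grip_width: 0.038
grasp_force: 60.4
```

Emit:
{"api": "drive_tool", "payload": {
  "increments": [
    [[0, 0, 0], [0, 0, 0], 0.2],
    [[0, 0, 0], [0, 0, 0], 0.2]
  ]
}}

```text
clock: 6.33
eef_pos: [0.4533, -0.225, 0.2094]
tool_rot: [0.575, 0.818, 0.0, -0.001]
ft_force: [-0.4, -0.3, -1.6]
grip_width: 0.0383
grasp_force: 60.4
```

Emit:
{"api": "drive_tool", "payload": {
  "increments": [
    [[2, -26, 0], [0, 0, 0], 0.2],
    [[1, -26, 0], [0, 0, 0], 0.2],
    [[0, 0, -25], [0, 0, 0], 0.2],
    [[0, 0, -35], [0, 0, 0], 0.2],
    [[0, 0, -25], [0, 0, 0], 0.2],
    [[0, 0, -10], [0, 0, 0], 0.2],
    [[0, 0, 0], [0, 0, 0], 0.2],
    [[0, 0, 0], [0, 0, 0], 0.2]
  ]
}}

```text
clock: 7.0
eef_pos: [0.4575, -0.2768, 0.1156]
tool_rot: [0.574, 0.819, 0.0, -0.0]
ft_force: [0.4, 0.4, -0.6]
grip_width: 0.0382
grasp_force: 60.4
```

```bash
python3 - <<'E'
from h import *
c=camera("scene"); d=camera("top")
a=cv2.resize(c["image"][225:360,240:375,::-1],(400,400),interpolation=cv2.INTER_CUBIC)
b=cv2.resize(d["image"][180:260,290:370,::-1],(400,400),interpolation=cv2.INTER_CUBIC)
cv2.imwrite("pics/p1.png",np.hstack([a,b])); o=get_obs();print(o["eef_pos"],o["tool_rot"])
E
```

```text
[ 0.45873223 -0.27789096  0.11717378] [5.74092225e-01 8.18788675e-01 1.47642999e-04 1.78903098e-03]
```

View pics/p1.png

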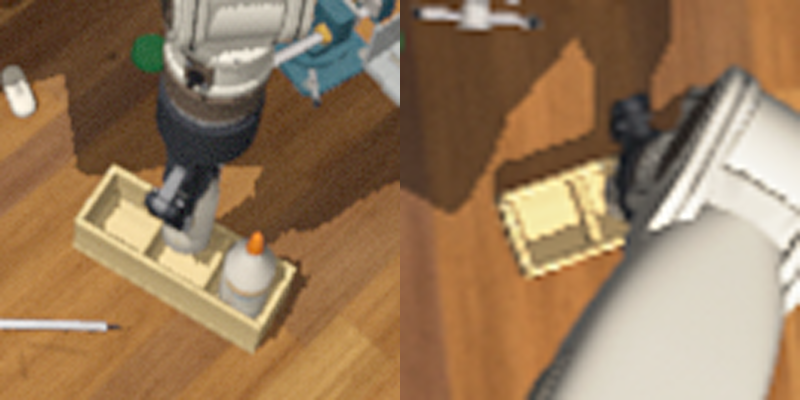

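The held bottle at (190,225) hangs above the middle cell and lines up with it. I'll lower it.

Emit:
{"api": "drive_tool", "payload": {
  "increments": [
    [[-2, 1, -10], [0, 0, 0], 0.2],
    [[0, 0, -15], [0, 0, 0], 0.2],
    [[0, 0, -15], [0, 0, 0], 0.2],
    [[0, 0, -10], [0, 0, 0], 0.2],
    [[0, 0, 0], [0, 0, 0], 0.2],
    [[0, 0, 0], [0, 0, 0], 0.2]
  ]
}}

```text
clock: 7.6
eef_pos: [0.4556, -0.2768, 0.0659]
tool_rot: [0.574, 0.819, 0.0, 0.0]
ft_force: [-0.4, 0.5, -1.1]
grip_width: 0.0382
grasp_force: 60.4
```

Emit:
{"api": "drive_tool", "payload": {
  "increments": [
    [[0, 0, -5], [0, 0, 0], 0.2],
    [[0, 0, -4], [0, 0, 0], 0.2],
    [[0, 0, 0], [0, 0, 0], 0.2],
    [[0, 0, 0], [0, 0, 0], 0.2]
  ]
}}

```text
clock: 7.93
eef_pos: [0.4553, -0.2767, 0.0563]
tool_rot: [0.575, 0.819, -0.0, 0.0]
ft_force: [-0.5, -0.1, -0.5]
grip_width: 0.0381
grasp_force: 60.4
```

Emit:
{"api": "drive_tool", "payload": {
  "increments": [
    [[0, 0, -1], [0, 0, 0], 0.2],
    [[0, 0, 0], [0, 0, 0], 0.2],
    [[0, 0, 0], [0, 0, 0], 0.2]
  ]
}}

```text
clock: 8.18
eef_pos: [0.4555, -0.2769, 0.056]
tool_rot: [0.575, 0.818, -0.0, 0.001]
ft_force: [-1.7, 0.4, 4.1]
grip_width: 0.0382
grasp_force: 60.9
```

Emit:
{"api": "drive_tool", "payload": {
  "increments": [
    [[0, 0, 0], [0, 0, 0], 0.5],
    [[0, 0, 0], [0, 0, 0], 0.6],
    [[0, 0, 0], [0, 0, 0], 0.7],
    [[0, 0, 0], [0, 0, 0], 0.75],
    [[0, 0, 20], [0, 0, 0], 0.75],
    [[0, 0, 30], [0, 0, 0], 0.75],
    [[0, 0, 40], [0, 0, 0], 0.75],
    [[0, 0, 40], [0, 0, 0], 0.75]
  ]
}}

```text
clock: 8.85
eef_pos: [0.4542, -0.276, 0.1855]
tool_rot: [0.574, 0.819, -0.0, -0.002]
ft_force: [1.4, -0.3, 0.4]
grip_width: 0.0642
grasp_force: 0.0
```

Emit:
{"api": "drive_tool", "payload": {
  "increments": [
    [[0, 30, 20], [0, 0, 0], 0.75],
    [[0, 40, 0], [0, 0, 0], 0.75],
    [[0, 40, 0], [0, 0, 0], 0.75],
    [[0, 40, 0], [0, 0, 0], 0.75],
    [[0, 40, 0], [0, 0, 0], 0.75],
    [[0, 40, 0], [0, 0, 0], 0.75],
    [[-5, 40, 0], [0, 0, 0], 0.75],
    [[-4, 40, 0], [0, 0, 0], 0.75]
  ]
}}

```text
clock: 9.52
eef_pos: [0.4457, 0.0352, 0.2052]
tool_rot: [0.575, 0.818, 0.0, 0.0]
ft_force: [0.9, 0.9, 0.4]
grip_width: 0.0638
grasp_force: 0.0
```

Emit:
{"api": "drive_tool", "payload": {
  "increments": [
    [[0, 40, 0], [0, 0, 0], 0.75],
    [[0, 20, 0], [0, 0, 0], 0.75],
    [[0, 0, 0], [0, 0, 0], 0.75],
    [[0, 0, 0], [0, 0, 0], 0.75]
  ]
}}

```text
clock: 9.85
eef_pos: [0.446, 0.0943, 0.205]
tool_rot: [0.573, 0.819, -0.0, 0.0]
ft_force: [0.4, -0.6, 0.1]
grip_width: 0.0645
grasp_force: 0.0
```

```bash
python3 - <<'E'
from h import *
c=camera("scene"); d=camera("top")
a=cv2.resize(c["image"][225:360,240:375,::-1],(400,400),interpolation=cv2.INTER_CUBIC)
b=cv2.resize(d["image"][180:260,290:370,::-1],(400,400),interpolation=cv2.INTER_CUBIC)
cv2.imwrite("pics/p2.png",np.hstack([a,b])); o=get_obs();print(o["eef_pos"],o["tool_rot"],o["clock"])
E
```

```text
[0.44614217 0.09276282 0.20502482] [ 5.74640878e-01  8.18405620e-01 -3.20731891e-04  2.12373191e-05] 9.95
```

View pics/p2.png

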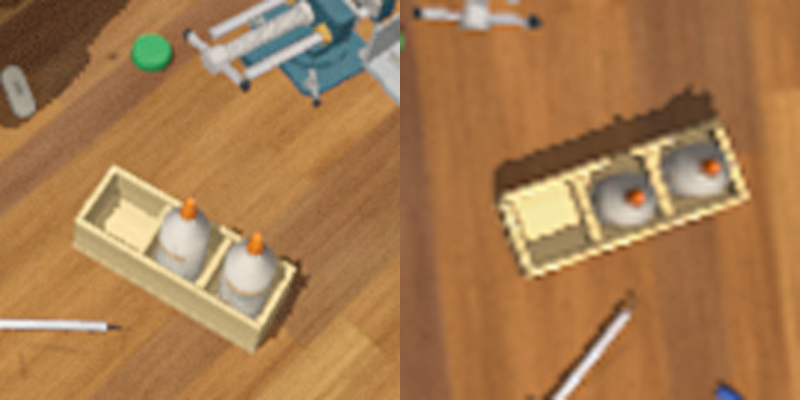

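The first bottle stands upright in the middle cell, with its nozzle at (190,207) in the left crop, and the crate hasn't moved. Bottle B is next.

Emit:
{"api": "drive_tool", "payload": {
  "increments": [
    [[1, 4, -10], [0, 0, 0], 0.75],
    [[0, 0, -30], [0, 0, 0], 0.75],
    [[0, 0, -35], [0, 0, 0], 0.75],
    [[0, 0, -30], [0, 0, 0], 0.75],
    [[0, 0, -20], [0, 0, 0], 0.75],
    [[0, 0, -15], [0, 0, 0], 0.75],
    [[0, 0, 0], [0, 0, 0], 0.75],
    [[0, 0, 0], [0, 0, 0], 0.75]
  ]
}}

```text
clock: 10.62
eef_pos: [0.4463, 0.0963, 0.0641]
tool_rot: [0.575, 0.818, -0.001, -0.001]
ft_force: [-0.5, 0.0, 0.1]
grip_width: 0.0641
grasp_force: 0.0
```

Emit:
{"api": "drive_tool", "payload": {
  "increments": [
    [[0, 0, 0], [0, 0, 0], 0.75]
  ]
}}

```text
clock: 10.7
eef_pos: [0.448, 0.0969, 0.0657]
tool_rot: [0.575, 0.818, 0.0, 0.0]
ft_force: [1.1, -0.0, -0.1]
grip_width: 0.0642
grasp_force: 0.0
```

Emit:
{"api": "drive_tool", "payload": {
  "increments": [
    [[0, 1, -8], [0, 0, 0], 0.75],
    [[0, 0, -6], [0, 0, 0], 0.75],
    [[0, 0, 0], [0, 0, 0], 0.75],
    [[0, 0, 0], [0, 0, 0], 0.4],
    [[0, 0, 0], [0, 0, 0], 0.3],
    [[0, 0, 0], [0, 0, 0], 0.2],
    [[0, 0, 0], [0, 0, 0], 0.2],
    [[0, 0, 0], [0, 0, 0], 0.2]
  ]
}}

```text
clock: 11.37
eef_pos: [0.4473, 0.0984, 0.0516]
tool_rot: [0.574, 0.819, 0.0, 0.0]
ft_force: [-1.5, -0.0, 4.2]
grip_width: 0.0379
grasp_force: 59.9
```

Emit:
{"api": "drive_tool", "payload": {
  "increments": [
    [[0, 0, 0], [0, 0, 0], 0.2],
    [[0, 0, 0], [0, 0, 0], 0.2]
  ]
}}

```text
clock: 11.53
eef_pos: [0.4473, 0.0984, 0.0516]
tool_rot: [0.574, 0.819, 0.0, 0.0]
ft_force: [-2.7, 0.7, 5.9]
grip_width: 0.038
grasp_force: 60.0
```

Emit:
{"api": "drive_tool", "payload": {
  "increments": [
    [[0, 0, 10], [0, 0, 0], 0.2],
    [[0, 0, 25], [0, 0, 0], 0.2],
    [[0, 0, 35], [0, 0, 0], 0.2],
    [[0, 0, 35], [0, 0, 0], 0.2],
    [[0, 0, 30], [0, 0, 0], 0.2],
    [[0, -15, 15], [0, 0, 0], 0.2],
    [[-1, -30, 0], [0, 0, 0], 0.2],
    [[-1, -40, 0], [0, 0, 0], 0.2]
  ]
}}

```text
clock: 12.2
eef_pos: [0.4467, 0.0142, 0.2025]
tool_rot: [0.573, 0.82, 0.002, 0.002]
ft_force: [0.9, -0.2, -1.2]
grip_width: 0.0377
grasp_force: 60.3
```

Emit:
{"api": "drive_tool", "payload": {
  "increments": [
    [[-1, -40, 0], [0, 0, 0], 0.2],
    [[-1, -40, 0], [0, 0, 0], 0.2],
    [[-1, -40, 0], [0, 0, 0], 0.2],
    [[-1, -40, 0], [0, 0, 0], 0.2],
    [[-1, -40, 0], [0, 0, 0], 0.2],
    [[-1, -25, 0], [0, 0, 0], 0.2],
    [[-2, -12, 0], [0, 0, 0], 0.2],
    [[0, 0, 0], [0, 0, 0], 0.2]
  ]
}}

```text
clock: 12.87
eef_pos: [0.4368, -0.2259, 0.2005]
tool_rot: [0.576, 0.817, -0.0, -0.0]
ft_force: [-0.1, 0.3, -1.1]
grip_width: 0.0378
grasp_force: 60.3
```

Emit:
{"api": "drive_tool", "payload": {
  "increments": [
    [[0, 0, 0], [0, 0, 0], 0.2],
    [[0, 0, 0], [0, 0, 0], 0.2]
  ]
}}

```text
clock: 13.03
eef_pos: [0.4371, -0.2224, 0.2008]
tool_rot: [0.574, 0.819, 0.0, -0.001]
ft_force: [-0.4, -0.0, -1.1]
grip_width: 0.0379
grasp_force: 60.3
```

Emit:
{"api": "drive_tool", "payload": {
  "increments": [
    [[0, -1, -20], [0, 0, 0], 0.2],
    [[0, 0, -35], [0, 0, 0], 0.2],
    [[0, 0, -30], [0, 0, 0], 0.2],
    [[0, 0, -15], [0, 0, 0], 0.2],
    [[0, 0, -15], [0, 0, 0], 0.2],
    [[0, 0, -10], [0, 0, 0], 0.2],
    [[0, 0, 0], [0, 0, 0], 0.2],
    [[0, 0, 0], [0, 0, 0], 0.2]
  ]
}}

```text
clock: 13.7
eef_pos: [0.4374, -0.2236, 0.0762]
tool_rot: [0.574, 0.819, 0.0, -0.0]
ft_force: [-0.1, 0.1, 0.3]
grip_width: 0.0381
grasp_force: 60.3
```

Emit:
{"api": "drive_tool", "payload": {
  "increments": [
    [[0, 0, 0], [0, 0, 0], 0.2]
  ]
}}

```text
clock: 13.78
eef_pos: [0.4382, -0.2245, 0.0772]
tool_rot: [0.574, 0.819, 0.0, 0.001]
ft_force: [0.4, -0.5, -1.9]
grip_width: 0.0378
grasp_force: 60.3
```

Emit:
{"api": "drive_tool", "payload": {
  "increments": [
    [[0, 0, -10], [0, 0, 0], 0.2],
    [[0, 0, -8], [0, 0, 0], 0.2],
    [[0, 0, -2], [0, 0, 0], 0.2],
    [[0, 0, 0], [0, 0, 0], 0.2],
    [[0, 0, 0], [0, 0, 0], 0.2]
  ]
}}

```text
clock: 14.2
eef_pos: [0.4377, -0.2249, 0.0566]
tool_rot: [0.575, 0.818, 0.0, 0.001]
ft_force: [-0.7, 0.4, 3.3]
grip_width: 0.0375
grasp_force: 60.7
```

Emit:
{"api": "drive_tool", "payload": {
  "increments": [
    [[0, 0, 0], [0, 0, 0], 0.5],
    [[0, 0, 0], [0, 0, 0], 0.6],
    [[0, 0, 0], [0, 0, 0], 0.7],
    [[0, 0, 0], [0, 0, 0], 0.75],
    [[0, 0, 20], [0, 0, 0], 0.75],
    [[0, 0, 30], [0, 0, 0], 0.75],
    [[0, 0, 40], [0, 0, 0], 0.75],
    [[0, 0, 40], [0, 0, 0], 0.75]
  ]
}}

```text
clock: 14.87
eef_pos: [0.4362, -0.2241, 0.1866]
tool_rot: [0.574, 0.819, -0.0, -0.002]
ft_force: [1.9, -0.9, 0.5]
grip_width: 0.0637
grasp_force: 0.0
```

Emit:
{"api": "drive_tool", "payload": {
  "increments": [
    [[5, 35, 20], [0, 0, -3], 0.75],
    [[10, 40, 30], [0, 0, -3], 0.75],
    [[10, 40, 30], [0, 0, -3], 0.75],
    [[10, 40, 20], [0, 0, -3], 0.75],
    [[15, 40, 10], [0, 0, -3], 0.75],
    [[15, 40, 0], [0, 0, -3], 0.75],
    [[15, 40, 0], [0, 0, -3], 0.75],
    [[15, 40, 0], [0, 0, 0], 0.75]
  ]
}}

```text
clock: 15.53
eef_pos: [0.5262, 0.0691, 0.2833]
tool_rot: [0.715, 0.699, 0.0, 0.0]
ft_force: [0.5, -0.2, -0.1]
grip_width: 0.064
grasp_force: 0.0
```

Emit:
{"api": "drive_tool", "payload": {
  "increments": [
    [[15, 25, 0], [0, 0, 0], 0.75],
    [[15, 15, 0], [0, 0, 0], 0.75],
    [[0, 0, 0], [0, 0, 0], 0.75],
    [[0, 0, 0], [0, 0, 0], 0.75]
  ]
}}

```text
clock: 15.87
eef_pos: [0.5559, 0.1081, 0.2818]
tool_rot: [0.713, 0.701, -0.001, -0.0]
ft_force: [-0.5, -0.2, -0.4]
grip_width: 0.0638
grasp_force: 0.0
```

```bash
python3 - <<'E'
from h import *
cs=[camera("scene"),camera("top")]
a=cv2.resize(cs[0]["image"][225:360,240:375,::-1],(400,400),interpolation=cv2.INTER_CUBIC)
b=cv2.resize(cs[0]["image"][70:205,200:335,::-1],(400,400),interpolation=cv2.INTER_CUBIC)
cv2.imwrite("pics/p3.png",np.hstack([a,b])); o=get_obs();print(o["eef_pos"],o["tool_rot"],o["clock"])
print(blobs(cs[0],"red"),blobs(cs[1],"red"))
E
```

```text
[0.55530138 0.10659637 0.28251885] [ 7.14160497e-01  6.99981694e-01 -6.00507266e-04 -2.26408373e-04] 15.9667
[([255.3, 137.6], 30), ([147.3, 280.9], 13)] []
```

View pics/p3.png

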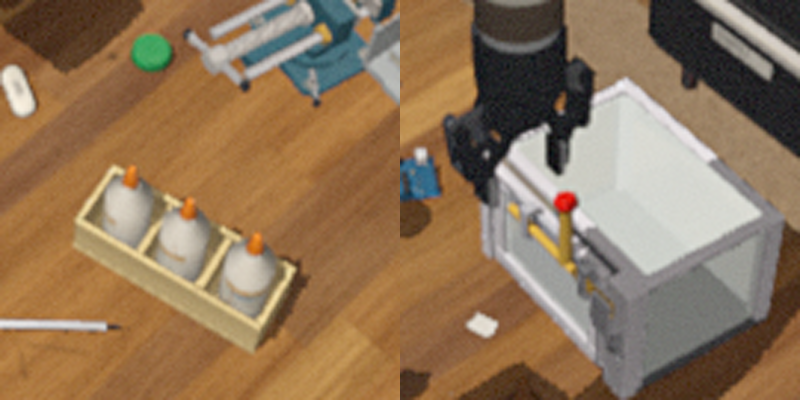

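All three bottles stand upright in the crate. The gripper is hovering left of and in front of the red pin head at (566,202) in the right crop. I'll align over the pin and descend.

Emit:
{"api": "drive_tool", "payload": {
  "increments": [
    [[25, 9, 0], [0, 0, 0], 0.75],
    [[25, 9, 0], [0, 0, 0], 0.75],
    [[15, 5, 0], [0, 0, 0], 0.75],
    [[0, 0, 0], [0, 0, 0], 0.75],
    [[0, 0, 0], [0, 0, 0], 0.75],
    [[0, 0, 0], [0, 0, 0], 0.75]
  ]
}}

```text
clock: 16.47
eef_pos: [0.62, 0.1289, 0.2831]
tool_rot: [0.715, 0.7, -0.0, -0.0]
ft_force: [0.2, -0.0, -0.5]
grip_width: 0.0639
grasp_force: 0.0
```

Emit:
{"api": "drive_tool", "payload": {
  "increments": [
    [[1, 1, -20], [0, 0, 0], 0.75],
    [[0, 0, -25], [0, 0, 0], 0.75],
    [[0, 0, -25], [0, 0, 0], 0.75],
    [[0, 0, -20], [0, 0, 0], 0.75],
    [[0, 0, -10], [0, 0, 0], 0.75],
    [[0, 0, -5], [0, 0, 0], 0.75],
    [[0, 0, 0], [0, 0, 0], 0.75],
    [[0, 0, 0], [0, 0, 0], 0.75]
  ]
}}

```text
clock: 17.13
eef_pos: [0.6222, 0.131, 0.1794]
tool_rot: [0.714, 0.7, 0.001, 0.001]
ft_force: [0.1, -0.9, 0.2]
grip_width: 0.0639
grasp_force: 0.0
```

Emit:
{"api": "drive_tool", "payload": {
  "increments": [
    [[0, 0, 0], [0, 0, 0], 0.75]
  ]
}}

```text
clock: 17.22
eef_pos: [0.6227, 0.1312, 0.1798]
tool_rot: [0.714, 0.7, 0.001, 0.001]
ft_force: [0.2, 0.8, -0.5]
grip_width: 0.0643
grasp_force: 0.0
```

Emit:
{"api": "drive_tool", "payload": {
  "increments": [
    [[-1, -1, -9], [0, 0, 0], 0.6],
    [[0, 0, 0], [0, 0, 0], 0.4],
    [[0, 0, 0], [0, 0, 0], 0.3],
    [[0, 0, 0], [0, 0, 0], 0.23],
    [[0, 0, 0], [0, 0, 0], 0.2],
    [[0, 0, 0], [0, 0, 0], 0.2]
  ]
}}

```text
clock: 17.72
eef_pos: [0.6205, 0.1301, 0.1689]
tool_rot: [0.714, 0.7, -0.0, -0.0]
ft_force: [-1.2, -0.0, -0.1]
grip_width: 0.0177
grasp_force: 37.7
```

Emit:
{"api": "drive_tool", "payload": {
  "increments": [
    [[0, 0, 0], [0, 0, 0], 0.15],
    [[0, 0, 0], [0, 0, 0], 0.1],
    [[0, 0, 0], [0, 0, 0], 0.05],
    [[0, 0, 0], [0, 0, 0], 0.0]
  ]
}}

```text
clock: 18.05
eef_pos: [0.6206, 0.1301, 0.1689]
tool_rot: [0.714, 0.7, -0.0, -0.0]
ft_force: [-2.4, 0.2, 1.6]
grip_width: 0.0172
grasp_force: 58.2
```

Emit:
{"api": "drive_tool", "payload": {
  "increments": [
    [[0, 0, 0], [0, 0, 0], 0.0],
    [[0, 0, 0], [0, 0, 0], 0.0]
  ]
}}

```text
clock: 18.22
eef_pos: [0.6207, 0.1301, 0.1689]
tool_rot: [0.714, 0.7, -0.0, -0.0]
ft_force: [-1.9, 0.3, 1.8]
grip_width: 0.0173
grasp_force: 58.2
```

Emit:
{"api": "drive_tool", "payload": {
  "increments": [
    [[0, 0, 3], [0, 0, 0], 0.0],
    [[0, 0, 3], [0, 0, 0], 0.0],
    [[0, 0, 0], [0, 0, 0], 0.0],
    [[0, 0, 0], [0, 0, 0], 0.0]
  ]
}}

```text
clock: 18.55
eef_pos: [0.6207, 0.1301, 0.1749]
tool_rot: [0.714, 0.7, -0.0, -0.0]
ft_force: [-2.0, -0.9, -1.2]
grip_width: 0.0174
grasp_force: 58.6
```

```bash
python3 - <<'E'
from h import *
c=camera("scene"); b=cv2.resize(c["image"][100:200,210:310,::-1],(600,600),interpolation=cv2.INTER_CUBIC)
cv2.imwrite("pics/p4.png",b); print(blobs(c,"red"))
E
```

```text
[([257.4, 136.4], 10), ([156.8, 272.5], 6), ([149.8, 279.8], 10)]
```

View pics/p4.png

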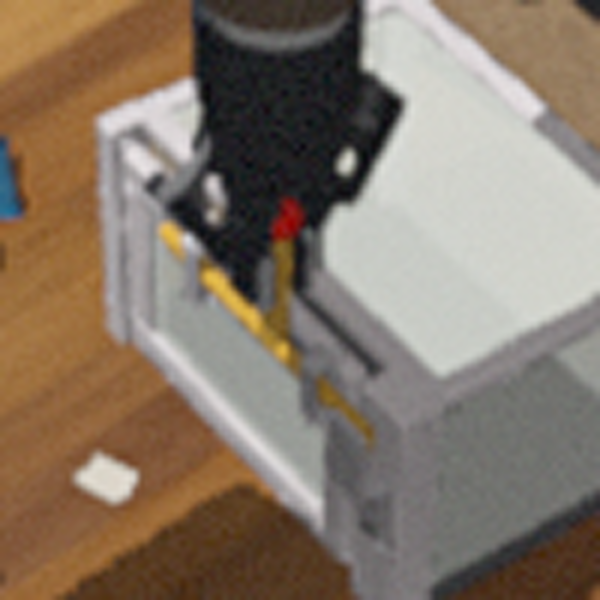

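The fingers hold the brass pin just under the red head at (288,215), and the bolt is rising with it. I'll lift further and draw, watching the force.

Emit:
{"api": "drive_tool", "payload": {
  "increments": [
    [[0, 0, 4], [0, 0, 0], 0.0],
    [[0, 0, 4], [0, 0, 0], 0.0],
    [[0, 0, 0], [0, 0, 0], 0.0],
    [[0, 0, 0], [0, 0, 0], 0.0]
  ]
}}

```text
clock: 18.93
eef_pos: [0.6208, 0.1301, 0.1834]
tool_rot: [0.714, 0.7, 0.0, 0.0]
ft_force: [-2.2, 0.1, -1.1]
grip_width: 0.017
grasp_force: 58.6
```

Emit:
{"api": "drive_tool", "payload": {
  "increments": [
    [[0, 4, 0], [0, 0, 0], 0.0],
    [[0, 4, 0], [0, 0, 0], 0.0],
    [[0, 0, 0], [0, 0, 0], 0.0]
  ]
}}

```text
clock: 19.18
eef_pos: [0.6209, 0.1389, 0.1828]
tool_rot: [0.714, 0.7, 0.0, -0.0]
ft_force: [-1.6, -0.1, -1.7]
grip_width: 0.0173
grasp_force: 58.6
```

Emit:
{"api": "drive_tool", "payload": {
  "increments": [
    [[0, 6, 0], [0, 0, 0], 0.0],
    [[0.2, 6, 0], [0, 0, 0], 0.0],
    [[0.2, 6, 0], [0, 0, 0], 0.0],
    [[0.2, 5, 0], [0, 0, 0], 0.0],
    [[0, 0, 0], [0, 0, 0], 0.0],
    [[0, 0, 0], [0, 0, 0], 0.0]
  ]
}}

```text
clock: 19.68
eef_pos: [0.6214, 0.1624, 0.1828]
tool_rot: [0.714, 0.701, 0.0, -0.0]
ft_force: [-1.4, 1.4, -1.9]
grip_width: 0.0172
grasp_force: 58.6
```

Emit:
{"api": "drive_tool", "payload": {
  "increments": [
    [[-5.3, 0.8, 0], [0, 0, -2.5], 0.0],
    [[-5.1, 1.2, 0], [0, 0, -2.5], 0.0],
    [[0, 0, 0], [0, 0, 0], 0.0],
    [[0, 0, 0], [0, 0, 0], 0.0]
  ]
}}

```text
clock: 20.02
eef_pos: [0.612, 0.1635, 0.1835]
tool_rot: [0.743, 0.669, 0.001, 0.001]
ft_force: [2.0, 0.8, -1.8]
grip_width: 0.0169
grasp_force: 58.7
```

Emit:
{"api": "drive_tool", "payload": {
  "increments": [
    [[-5.1, 1.4, 0], [0, 0, -2.5], 0.0],
    [[-5.1, 1.5, 0], [0, 0, -2.5], 0.0],
    [[-5, 1.8, 0], [0, 0, -2.5], 0.0],
    [[-4.9, 2, 0], [0, 0, -2.5], 0.0],
    [[-4.8, 2.2, 0], [0, 0, -2.5], 0.0],
    [[-4.8, 2.4, 0], [0, 0, -2.5], 0.0],
    [[0, 0, 0], [0, 0, 0], 0.0],
    [[0, 0, 0], [0, 0, 0], 0.0]
  ]
}}

```text
clock: 20.68
eef_pos: [0.5825, 0.1744, 0.1835]
tool_rot: [0.824, 0.566, 0.001, 0.001]
ft_force: [1.4, 0.8, -1.1]
grip_width: 0.0172
grasp_force: 58.7
```

Emit:
{"api": "drive_tool", "payload": {
  "increments": [
    [[-5, 3, 0], [0, 0, -2.5], 0.0],
    [[-4.6, 2.9, 0], [0, 0, -2.5], 0.0],
    [[-4.6, 3, 0], [0, 0, -2.5], 0.0],
    [[-4.6, 3.5, 0], [0, 0, -2.5], 0.0],
    [[0, 0, 0], [0, 0, 0], 0.0],
    [[0, 0, 0], [0, 0, 0], 0.0],
    [[0, 0, 0], [0, 0, 0], 0.0]
  ]
}}

```text
clock: 21.27
eef_pos: [0.5636, 0.1864, 0.1831]
tool_rot: [0.871, 0.492, 0.001, 0.001]
ft_force: [4.5, 0.1, -2.0]
grip_width: 0.0172
grasp_force: 58.7
```

```bash
python3 - <<'E'
from h import *
cs=[camera("scene"),camera("top")]
a=cv2.resize(cs[0]["image"][90:240,190:340,::-1],(400,400),interpolation=cv2.INTER_CUBIC)
b=cv2.resize(cs[1]["image"][100:200,165:265,::-1],(400,400),interpolation=cv2.INTER_CUBIC)
cv2.imwrite("pics/p5.png",np.hstack([a,b])); o=get_obs();print(o["eef_pos"],o["tool_rot"],o["ft_force"],o["clock"])
H=np.array([.6388,.2828]); v=o["eef_pos"][:2]-H; print(np.degrees(np.arctan2(-v[0],-v[1])-np.arctan2(17.4,120.4)))
# gate top edge projected for 25,30,35 deg (leaf along hinge->194mm, top 150) in top crop pixels
for f in(25,30,35):
    t=np.radians(f)+.02; e=H+.194*np.array([-np.sin(t),-np.cos(t)])
    P=np.array([[*H,.15],[*e,.15]])
    print(f,[((proj(c,P)-of)*s).round().tolist() for c,of,s in((cs[0],[190,90],400/150),(cs[1],[165,100],4))])
E
```

```text
[0.56331051 0.18641397 0.1829982 ] [8.70848161e-01 4.91551814e-01 4.06120964e-04 3.60184506e-04] [ 4.56075438 -0.82398274 -1.09316998] 21.3667
29.844675406595485
25 [[[106.0, 88.0], [135.0, 211.0]], [[69.0, 265.0], [263.0, 362.0]]]
30 [[[106.0, 88.0], [119.0, 213.0]], [[69.0, 265.0], [253.0, 378.0]]]
35 [[[106.0, 88.0], [103.0, 214.0]], [[69.0, 265.0], [243.0, 394.0]]]
```

View pics/p5.png

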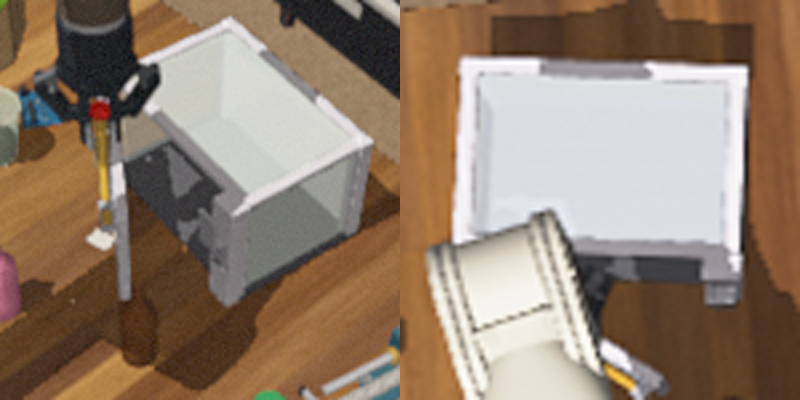

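The gate stands open with its free edge at about (122,230) in the left crop. That matches the 30° prediction (x≈119), and the pin is still gripped. I'm handing in the job.

```bash
python3 -c "
from workcell import *
print(job_done())"
```

```text
the job is handed in; nothing more can be done
None
```

The job is handed in: both bottles stand upright in the crate's two empty cells, the bolt was lifted over the lip and drawn back without forcing, and the gripper is holding the gate open at about 30° (clock about 21 s of the 66 s allowed).

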